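# Index the punching jig four clicks and lock it

### The arm

A 7-joint arm with a two-finger parallel gripper is mounted at the origin on the work surface. World frame = base frame: x ahead of the robot, y to its left, z up, the work surface at z = 0. Lengths are in mm, angles in rad, forces in N, time in s.
With the tool pointing down it reaches from about 400 to 875 mm from the base axis. Payload 4.4 kg.
Tool frame: the origin (TCP) lies at the very end of the fingers, on their centre line; the grasp point (between the pads) lies 19 mm behind it (ctrl.grip_depth is the distance from the TCP to the grasp point, in mm); z points along the fingers, x is the direction in which the jaws open and shut, and the axes are right-handed (so a half turn about z gives the same grasp; the last joint's range is limited). The gripper opens to 85 mm and grips with 20 to 120 N. Pads are 22 mm wide; open, the fingers measure 114 mm over their backs; the gripper's body (76 mm by 85 mm) begins 54 mm behind the grasp point. The pads swing forward as they close: fully open they stand 13 mm farther back than shut.
Start: joints at [1.202, 0.628, 0.038, 1.517, -0.027, 0.996, -0.02], TCP at [193.855, -620.434, 191.413] pointing down, gripper open.
Joint ranges: [-3.06, 3.06], [-0.37, 2.12], [-1.25, 1.32], [0.18, 2.47], [-1.1, 4.24], [0.23, 1.98], [-2.94, 2.94]. Speed limits (rad/s): [2.57, 2.57, 3.14, 3.14, 3.14, 3.14, 3.14].

### API

Orientations are given as [roll, pitch, yaw] about the fixed x, y, z axes, in that order (R = Rz(yaw) Ry(pitch) Rx(roll)).
In Python, from cell import ctrl gives the robot as it stands.
- The arm moves only by the shell command python3 -m creep 'ROWS'. ROWS is JSON, a list of rows, each an object with "hand": the opening, from 0 (shut) to 1 (fully open); "travel": the shift along the tool's x, y, z in cm, a list of three; "angular": the turn, a rotation vector about the tool's x, y, z in degrees, a list of three. In form: [{"hand": hand, "travel": [tx, ty, tz], "angular": [rx, ry, rz]}, ...]. A call has 1 to 20 rows; each row is the pose to reach, as a shift and turn from the pose measured when the call began, along the tool's axes at that moment; what a row does not reach only later rows make up. A row lasts 1/10 s, in which the tool goes at most 50 mm and 8.59 degrees, less where a joint would pass 70% of its speed; a pose out of reach is approached as far as the arm can. A call with a gripper value outside its range is refused whole. The fingers move at their own pace and stop on an object; the grip force is fixed at half the most. Time passes only in rows, so rows that repeat a pose let the fingers close. It gives the time, the measured TCP pose, the force and the opening at its end, in the units of the state.
- ctrl.read_state(): the state, without advancing time (a new reading comes with each control period).
- ctrl.get_image(name): name is "scene" or "top"; returns a dict with "frame" (420x560x3 uint8, red, green, blue), "fx", "fy", "cx", "cy" (pixels), "origin" and "orientation" of the camera in the world. Camera axes: x right, y down, z forward; pixel columns grow to the right and rows downward; lengths in mm; the calibration is good to about 2 mm. A picture is of the moment at which its call begins. There is no depth.
- ctrl.finish_job(): hands the job in, once; it reports no verdict.
Trained networks look in the newest picture that a camera, given by its name, has taken for a name from the list of things; names that differ only in an ending like _2 or _b are one class to them, and where a whole thing is asked for, a point or a joint stands for the part that bears it (a point fixed in the world has none). Each returns a list of dicts, best first, with "confidence" (0 to 1); they miss things now and then, are a little off and sometimes report something else, mostly with a low value. They report only what shows in the picture. A call takes as long as a camera call.
- ctrl.regions_of(camera, thing): "region" (420x560 bool, what is visible of it).
- ctrl.spot_point(camera, thing): "at" ([x, y, z] in mm, in world coordinates, good to about 4 mm: a listed point, or the origin of a listed thing).
The state is a dict: "clock": time; "qpos": joint angles; "qd": joint speeds; "tau": joint torques, N m; "eef_pos": TCP position; "tool_rot": TCP orientation; "force": force on the tool from outside, world axes, zero at the start; "torque": the same for the moment, N m; "width": finger opening in mm.
Only numpy, scipy, OpenCV 4.12 (cv2) and the standard library are available. Lean on these libraries where they do the work, as an engineer would, in place of code of your own. Each camera call takes 0.05 s, during which the arm holds its last target. There are 200 camera calls.

### The job

On the punching jig, push the upright peg of the round click-stop dial gently with a fingertip to turn the dial exactly four clicks clockwise (seen from above), never past the fourth and never backwards by a click. Only then press the lock pin beside the dial fully down with a fingertip. Leave the tools and loose parts where they are.

Things in the scene. Friction and masses are not known exactly. Their poses are not given: they have to be found in the camera images.
- dial (a joint): Rotation of the click-stop dial about its vertical axis: 0 at the start, in a detent; grows clockwise seen from above. Detents are 20 degrees (0.349 rad) apart, so four clicks is 1.396 rad. Past half way between two detents it snaps by itself to the next, the peg jumping ahead of the finger, and settles within half a second. A click takes about 3 to 6 N at the peg.
- dial_centre (a point): On the dial's axis, in its top face, 44 mm above the table. The dial is a flat aluminium disc of radius 62 mm on a round foot, with 18 short black strokes round its rim. In the middle a low dark hub, radius 14 mm, stands 12 mm above the face on a thin brass disc of radius 30 mm.
- peg_top (a point): Centre of the top of the dial's only upright dark steel peg: diameter 16 mm, 34 mm tall above the dial's face (top 78 mm above the table), 50 mm from the dial's axis. It moves with the dial and starts at any angle round it.
- lock (a joint): Travel of the lock pin: 0 up (at the start), 0.009 m fully down on its stop. It slides down with about 6 N and stays where it is left, there is no spring.
- lock_top (a point): Centre of the top of the lock pin: a round steel button, diameter 22 mm, on a stem in a grey block (44 x 34 x 20 mm) on the jig; top 56 mm above the table when up, 47 mm when down. The block is about 120 mm from the dial's axis, at one or the other end of the jig; the like block at the other end has only a low hexagon bolt.
- jig: Fixed dark steel plate 180 x 360 x 20 mm (x, y, z), origin at the centre of its underside on the table; the dial's axis stands over its centre. Steel clamp bars with bolts cross its two ends (top 32 mm above the table).
- blank: Loose brass disc lying on the jig plate, diameter 32 mm, 8 mm thick, origin under its centre. Leave alone.
- collar: Loose steel ring lying on the jig plate, diameter 32 mm, 14 mm tall, origin under its centre. Leave alone.
- mandrel: Loose dark steel cone standing on the table beyond the jig, 48 mm wide at the foot, 100 mm tall, origin under its centre. Leave alone.
- punch: Loose steel pin standing on the table beyond the jig, diameter 18 mm, 70 mm tall, origin under its centre. Leave alone.
- hammer: Loose hammer, 260 mm long, lying on the table beside the jig (its left end), origin near its middle. Leave alone.
- pliers: Loose pliers with red grips, about 160 mm long, lying beside the jig (its right end), origin at the joint. Leave alone.
- beech: Loose wooden block 60 x 40 x 30 mm beside the pliers, origin under its centre. Leave alone.
- head: The dial's round foot, radius 58 mm, fixed on the jig and carrying the dial, origin under its centre 20 mm above the table. A small steel pointer sticks out from it beyond the dial's rim along its +x axis; the peg stands at that pointer at the start.

How it is judged (in metres and radians):
On the way, in this order (a step that is already met when the one before it is completed fails the run):
1. the dial rests in the fourth click clockwise, the lock pin still up (value of joint dial between 1.309 and 1.484 rad and value of joint lock below 0.003 m and velocity of joint dial below 0.3 rad/s), for 0.3 s.
2. the lock pin is fully down (value of joint lock above 0.0075 m), for 0.1 s.
At the end, for the whole second after the job is handed in: The dial is at rest in its fourth detent clockwise from the start (1.396 rad, within a quarter of a click) and the lock pin is down by at least 7.5 of its 9 mm (value of joint dial between 1.309 and 1.484 rad and value of joint lock above 0.0075 m and velocity of joint dial between -0.1 and 0.1 rad/s); the robot touches nothing.
It fails at once if the dial goes past the fourth click (value of joint dial above 1.606 rad).
It fails at once if the dial is turned anticlockwise over a click (value of joint dial below -0.209 rad).
It fails at once if the lock pin is pushed before the dial is in the fourth click (value of joint lock above 0.003 m and value of joint dial below 1.292 rad).
It fails at once if the dial is pinched or pushed hard (over 30 N), or pushed with the arm or the gripper's body instead of the fingers (contact force between the fingers and head above 30 N or contact force between the arm and head above 2 N).
It fails at once if a loose tool or part is moved more than 20 mm, or lifted (distance of any of blank, collar, mandrel, punch, hammer, pliers, beech from where it was at the start of the episode above 0.02 m).
It also fails if it takes over 54 s, if anything falls off the work surface, if the arm or the gripper's body presses on something with over 40 N, if the wrist force passes 120 N, or if a joint passes its speed limit or range.

## Working session

There is one attempt and no reset: what is moved stays moved. The work goes in short steps, Python scripts to look and compute and a shell command to move; the robot and the scene stay as the last step left them, time stands still between calls to the robot, and variables do not carry over. Pictures are saved under pics/ and viewed, about 8 in all and at most 12, crops included, and the job is handed in when it is done.

```bash
mkdir -p pics
cat > h.py <<'E'
import numpy as np, cv2
from cell import ctrl
from scipy.spatial.transform import Rotation as R
def project(im,P):
    o=np.array(im["orientation"],float)
    M=R.from_euler('xyz',o).as_matrix() if o.shape==(3,) else (o if o.shape==(3,3) else None)
    c=(np.array(P,float)-im["origin"])@M
    return im["fx"]*c[0]/c[2]+im["cx"], im["fy"]*c[1]/c[2]+im["cy"]
def ray(im,u,v,z):
    M=R.from_euler('xyz',np.array(im["orientation"],float)).as_matrix()
    d=M@np.array([(u-im["cx"])/im["fx"],(v-im["cy"])/im["fy"],1]);o=np.array(im["origin"],float)
    return o+d*(z-o[2])/d[2]
def save(im,n,crop=None,s=1):
    f=im["frame"][:,:,::-1]
    if crop: x0,y0,x1,y1=crop; f=f[y0:y1,x0:x1]
    cv2.imwrite("pics/"+n,cv2.resize(f,None,fx=s,fy=s,interpolation=cv2.INTER_CUBIC))
E
python3 - <<'E'
from h import *
for c in("top","scene"):
    im=ctrl.get_image(c); save(im,c+"0.png",s=1.4); print(c,im["origin"],im["orientation"],im["fx"],im["cx"],im["cy"])
    for t in("dial_centre","peg_top","lock_top","jig","head","blank","collar","mandrel","punch","hammer","pliers"):
        for r in ctrl.spot_point(c,t)[:2]:print(t,np.round(r["at"],1),round(r["confidence"],2),np.round(project(im,r["at"])))
print(ctrl.read_state())
E
```

```text
top [ 5.27688514e+02 -3.26785469e-02  9.85597402e+02] [-3.04861199  0.01053993 -1.56095529] 411.604884645272 276.893113504998 210.52193079626628
dial_centre [526.9  58.7  47.1] 0.96 [255. 249.]
peg_top [555.4 100.   76.9] 0.65 [236. 236.]
peg_top [589.2 168.8  18.9] 0.56 [210. 222.]
lock_top [507.9 177.6  57.4] 0.51 [202. 257.]
head [528.5  60.5  18.2] 0.69 [255. 248.]
head [468.9 -65.6  23. ] 0.16 [309. 275.]
blank [592.8 165.8  22.2] 0.6 [211. 220.]
collar [468.5 -64.2  24.2] 0.52 [309. 275.]
mandrel [ 6.695e+02  1.023e+02 -2.000e-01] 0.55 [239. 190.]
mandrel [ 569.1 -293.1    1.9] 0.2 [405. 233.]
punch [684.2 -53.6  -1.7] 0.57 [304. 184.]
hammer [521.8 351.7   1.6] 0.71 [134. 250.]
pliers [ 547.  -195.    -0.6] 0.6 [363. 242.]
pliers [465.6 -67.5  21.4] 0.3 [310. 276.]
scene [1341.81703284 -285.47560662  816.31113099] [-2.30999395  0.00713557  1.17722931] 447.7602572000064 283.18052555258623 205.04944248167
dial_centre [529.7  56.3  42.6] 0.8 [287. 197.]
peg_top [552.2 100.6  78.4] 0.96 [306. 187.]
lock_top [509.7 179.4  55.9] 0.59 [326. 177.]
jig [529.5  52.7  -3.4] 0.64 [286. 21
[... 230 characters left out ...]
 548.  -190.4   -4.3] 0.89 [199. 241.]
{'clock': 1.2, 'qpos': array([ 1.2021999 ,  0.62841973,  0.03850182,  1.51738978, -0.0269885 ,
        0.99629224, -0.01999653]), 'qd': array([ 0.00034755, -0.00053859,  0.00068835, -0.00123176, -0.00053046,
        0.00081892, -0.0005194 ]), 'tau': array([ 3.41907435e-04, -5.63283598e+01,  1.22621957e+00, -1.93782073e+01,
        1.11681779e-02,  1.49044492e-03,  9.76200369e-06]), 'eef_pos': array([ 193.85276617, -620.44154501,  191.40393697]), 'tool_rot': array([-3.14156763e+00, -8.73833197e-06, -1.26801643e+00]), 'force': array([0.76145796, 0.19805509, 0.0828938 ]), 'torque': array([-0.03620166,  0.01615854,  0.00079559]), 'width': 85.43484911429285}
```

View images.

View pics/top0.png

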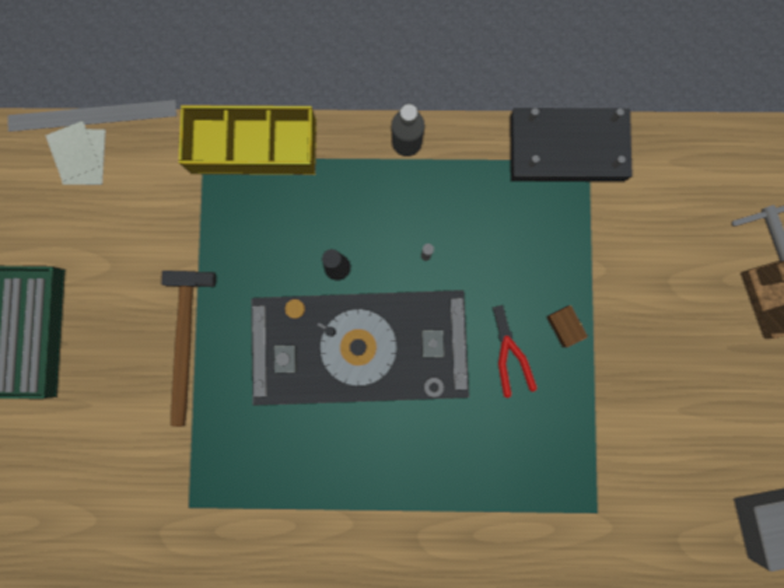

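View pics/scene0.png

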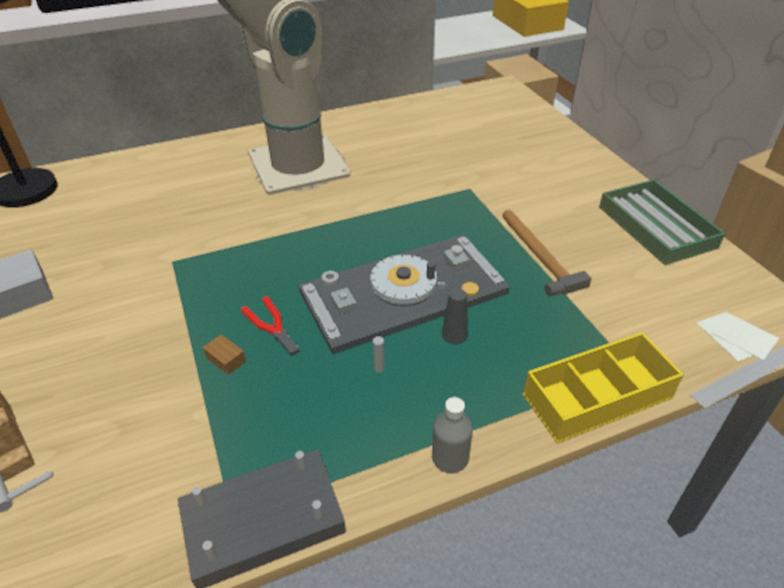

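The top view shows the dial at about (358,347), its peg up-left of it at (330,330), and the block at the left end at (285,358). The scene view shows a raised button on that left (+y) block. Both networks agree with this: the peg is 50 mm from the axis and the lock 122 mm. The peg angle is about 58.7°.

Next I move above a point behind the peg, with the tool yaw equal to the peg angle and the hand shut.

```bash
python3 -m creep '[{"hand":0,"travel":[-60.2,-53.9,4],"angular":[0,0,-131.3]},{"hand":0,"travel":[-60.2,-53.9,4],"angular":[0,0,-131.3]},{"hand":0,"travel":[-60.2,-53.9,4],"angular":[0,0,-131.3]},{"hand":0,"travel":[-60.2,-53.9,4],"angular":[0,0,-131.3]},{"hand":0,"travel":[-60.2,-53.9,4],"angular":[0,0,-131.3]},{"hand":0,"travel":[-60.2,-53.9,4],"angular":[0,0,-131.3]},{"hand":0,"travel":[-60.2,-53.9,4],"angular":[0,0,-131.3]},{"hand":0,"travel":[-60.2,-53.9,4],"angular":[0,0,-131.3]},{"hand":0,"travel":[-60.2,-53.9,4],"angular":[0,0,-131.3]},{"hand":0,"travel":[-60.2,-53.9,4],"angular":[0,0,-131.3]},{"hand":0,"travel":[-60.2,-53.9,4],"angular":[0,0,-131.3]},{"hand":0,"travel":[-60.2,-53.9,4],"angular":[0,0,-131.3]},{"hand":0,"travel":[-60.2,-53.9,4],"angular":[0,0,-131.3]},{"hand":0,"travel":[-60.2,-53.9,4],"angular":[0,0,-131.3]},{"hand":0,"travel":[-60.2,-53.9,4],"angular":[0,0,-131.3]},{"hand":0,"travel":[-60.2,-53.9,4],"angular":[0,0,-131.3]},{"hand":0,"travel":[-60.2,-53.9,4],"angular":[0,0,-131.3]},{"hand":0,"travel":[-60.2,-53.9,4],"angular":[0,0,-131.3]},{"hand":0,"travel":[-60.2,-53.9,4],"angular":[0,0,-131.3]},{"hand":0,"travel":[-60.2,-53.9,4],"angular":[0,0,-131.3]}]'
```

```text
clock: 3.2
eef_pos: [528.3, 112.3, 151.3]
tool_rot: [3.141, 0.002, 1.021]
force: [-0.7, -0.1, -0.2]
width: 0.1
```

Run:
```python
from h import *
im=ctrl.get_image("scene"); save(im,"s1.png",(220,100,400,240),4.4)
for t in("dial_centre","peg_top","lock_top"):
  for r in ctrl.spot_point("scene",t)[:1]:print(t,np.round(r["at"],1),round(r["confidence"],2))
s=ctrl.read_state();print(s["eef_pos"],s["tool_rot"],s["force"],s["qpos"])
for P in [(554,100.3,78),(528,57.5,44),(508.8,178.5,56)]: print(project(im,P))
```

```text
dial_centre [527.5  56.7  45.1] 0.63
peg_top [548.7 102.2  74.9] 0.93
lock_top [513.8 174.4  56.9] 0.59
[528.78567573 113.55456034 151.58974624] [3.14112964e+00 4.54803286e-04 1.02168521e+00] [-0.34979445 -0.31392839 -0.08236942] [ 0.13106978  0.58338385 -0.59989099  1.85578588  0.43358829  0.83554726
  0.33290991]
(np.float64(306.43943910148363), np.float64(187.6274141895471))
(np.float64(287.0660402776899), np.float64(195.79168412247162))
(np.float64(325.4824719099016), np.float64(176.6418722695376))
```

View pics/s1.png

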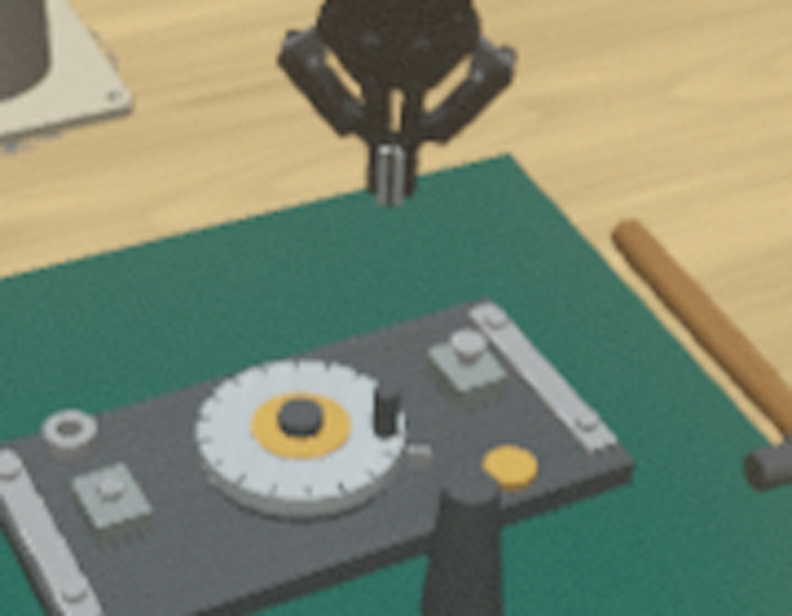

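Shown: the shut hand hangs behind the peg with its tip at (390,205), the peg top is at (385,393), and the button is at (468,345) on the right-hand block. Now I descend and close the gap in small steps, watching the force.

```bash
python3 -m creep '[{"hand":0,"travel":[0.1,0,4.5],"angular":[0,0,0]},{"hand":0,"travel":[0.1,0,8.9],"angular":[0,0,0]},{"hand":0,"travel":[0.1,0,8.9],"angular":[0,0,0]},{"hand":0,"travel":[0.1,0,8.9],"angular":[0,0,0]},{"hand":0,"travel":[0.1,0,8.9],"angular":[0,0,0]}]'
python3 -m creep '[{"hand":0,"travel":[0,0.3,0],"angular":[0,0,0]},{"hand":0,"travel":[0,0.6,0],"angular":[0,0,0]},{"hand":0,"travel":[0,0.6,0],"angular":[0,0,0]},{"hand":0,"travel":[0,0.6,0],"angular":[0,0,0]}]'
python3 -m creep '[{"hand":0,"travel":[0,0.2,0],"angular":[0,0,0]},{"hand":0,"travel":[0,0.2,0],"angular":[0,0,0]},{"hand":0,"travel":[0,0.2,0],"angular":[0,0,0]}]'
python3 -m creep '[{"hand":0,"travel":[0,0.2,0],"angular":[0,0,0]},{"hand":0,"travel":[0,0.2,0],"angular":[0,0,0]},{"hand":0,"travel":[0,0.2,0],"angular":[0,0,0]}]'
python3 -m creep '[{"hand":0,"travel":[0,0.2,0],"angular":[0,0,0]},{"hand":0,"travel":[0,0.2,0],"angular":[0,0,0]},{"hand":0,"travel":[0,0.2,0],"angular":[0,0,0]}]'
```

```text
clock: 3.9
eef_pos: [530.9, 115.0, 64.7]
tool_rot: [3.139, -0.002, 1.022]
force: [0.2, 0.3, 0.1]
width: 0.0
clock: 4.3
eef_pos: [536.4, 111.7, 65.2]
tool_rot: [3.138, -0.003, 1.021]
force: [-0.4, -0.4, 0.2]
width: 0.0
clock: 4.6
eef_pos: [538.1, 110.7, 65.1]
tool_rot: [3.138, -0.003, 1.021]
force: [-0.0, 0.2, -0.0]
width: -0.0
clock: 4.9
eef_pos: [539.8, 109.6, 65.1]
tool_rot: [3.138, -0.003, 1.021]
force: [0.3, 0.3, -0.9]
width: 0.2
clock: 5.2
eef_pos: [541.5, 108.5, 65.0]
tool_rot: [3.138, -0.003, 1.021]
force: [-0.2, -0.5, -0.3]
width: -0.1
```

```bash
python3 -m creep '[{"hand":0,"travel":[0,0.2,0.1],"angular":[0,0,0]},{"hand":0,"travel":[0,0.2,0.1],"angular":[0,0,0]},{"hand":0,"travel":[0,0.2,0.1],"angular":[0,0,0]}]'
python3 -m creep '[{"hand":0,"travel":[0,0.2,0.1],"angular":[0,0,0]},{"hand":0,"travel":[0,0.2,0.1],"angular":[0,0,0]},{"hand":0,"travel":[0,0.2,0.1],"angular":[0,0,0]}]'
python3 - <<'E'
from h import *
im=ctrl.get_image("scene"); save(im,"s2.png",(240,120,360,210),6)
for t in("dial_centre","peg_top"):
  for r in ctrl.spot_point("scene",t)[:1]:print(t,np.round(r["at"],1),round(r["confidence"],2))
E
```

```text
clock: 5.5
eef_pos: [543.2, 107.3, 64.0]
tool_rot: [3.138, -0.003, 1.021]
force: [-0.1, -0.2, -0.2]
width: -0.2
clock: 5.8
eef_pos: [544.9, 106.2, 62.9]
tool_rot: [3.139, -0.002, 1.02]
force: [0.1, 0.6, -0.0]
width: 0.3
dial_centre [527.8  53.5  47.9] 0.89
peg_top [551.3 103.   75.8] 0.91
```

View pics/s2.png

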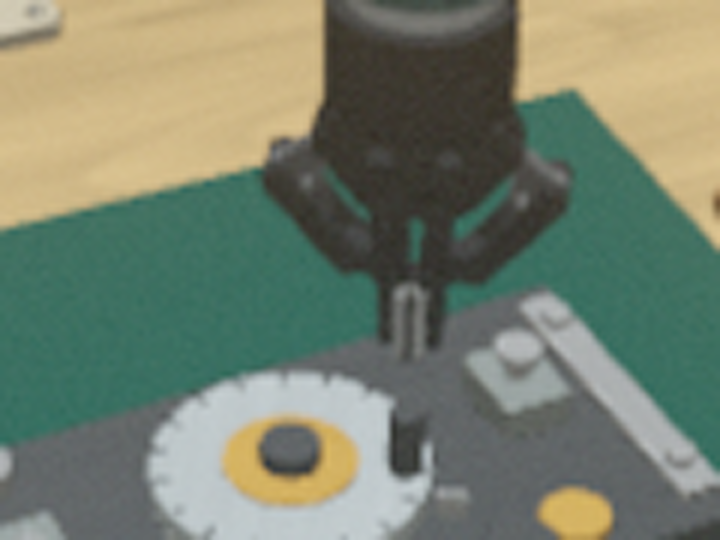

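Run:
```python
from h import *
im=ctrl.get_image("scene"); s=ctrl.read_state()
print(s["eef_pos"],s["clock"],project(im,s["eef_pos"]),project(im,s["eef_pos"]+[0,0,10]))
print(ray(im,307.5,190,78), ray(im,308.5,198.5,44))
im=ctrl.get_image("top"); save(im,"t2.png",(170,180,330,300),5); print(project(im,s["eef_pos"]))
for t in("dial_centre","peg_top","lock_top"):
  for r in ctrl.spot_point("top",t)[:1]:print(t,np.round(r["at"],1),round(r["confidence"],2))
```

```text
[544.88603512 106.39669513  62.97629436] 6.0 (np.float64(306.9420540638826), np.float64(189.3796430200399)) (np.float64(307.0529410077414), np.float64(186.424587448475))
[563.54211382  98.86465024  78.        ] [559.64572755 104.63423781  44.        ]
(np.float64(233.77352196072863), np.float64(240.71856525572977))
dial_centre [527.4  60.5  48.4] 0.71
peg_top [555.9  97.   76.5] 0.61
lock_top [ 569.6 -289.3   -1.8] 0.53
```

View pics/t2.png

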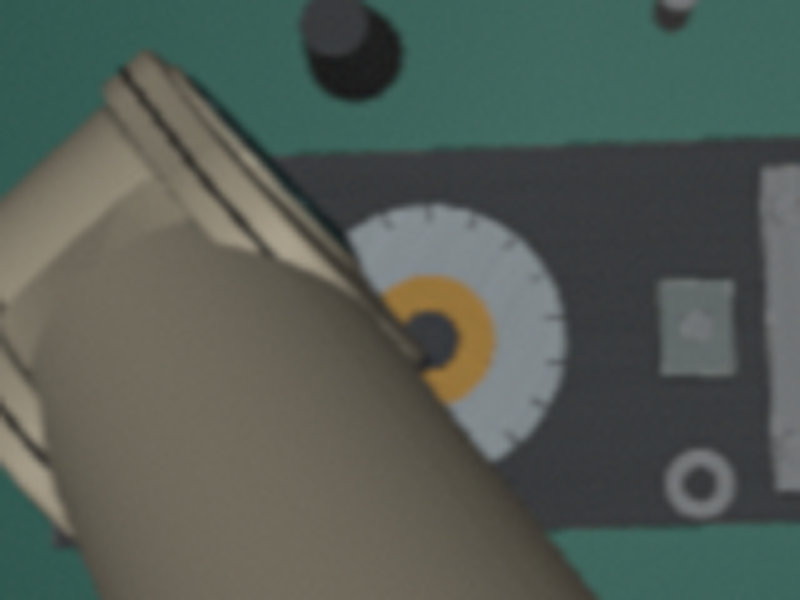

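Run:
```python
from h import *
im=ctrl.get_image("scene")
print("s1 tip exp",project(im,(528.8,113.55,151.6)),"seen 308.6,146.8")
print("base",project(im,(0,0,0)),"seen approx (213,117)")
print("hub top",project(im,(528,57.5,56)),"peg",project(im,(554,100.3,78)),project(im,(554,100.3,44)))
f=im["frame"][165:200,296:322].astype(int)
print(im["frame"][165:200,307].tolist())
save(im,"s3.png",(280,150,340,200),12)
```

```text
s1 tip exp (np.float64(307.85865097856635), np.float64(157.67515660230268)) seen 308.6,146.8
base (np.float64(212.28217842350452), np.float64(117.09447128694575)) seen approx (213,117)
hub top (np.float64(287.0600917823187), np.float64(192.3185900723706)) peg (np.float64(306.43943910148363), np.float64(187.6274141895471)) (np.float64(306.0760298621501), np.float64(197.6092763915037))
[[55, 55, 46], [59, 60, 57], [96, 101, 96], [124, 128, 124], [116, 117, 114], [105, 104, 103], [96, 97, 95], [89, 90, 86], [88, 89, 84], [90, 90, 85], [88, 89, 85], [87, 87, 86], [85, 86, 82], [87, 89, 85], [83, 85, 82], [89, 92, 93], [99, 104, 104], [98, 102, 102], [97, 103, 104], [100, 103, 104], [100, 103, 103], [101, 104, 105], [96, 100, 101], [96, 99, 102], [95, 102, 102], [83, 86, 83], [64, 67, 63], [65, 69, 66], [67, 69, 67], [65, 68, 65], [67, 69, 64], [65, 66, 62], [66, 66, 64], [65, 68, 67], [103, 109, 110]]
```

View pics/s3.png

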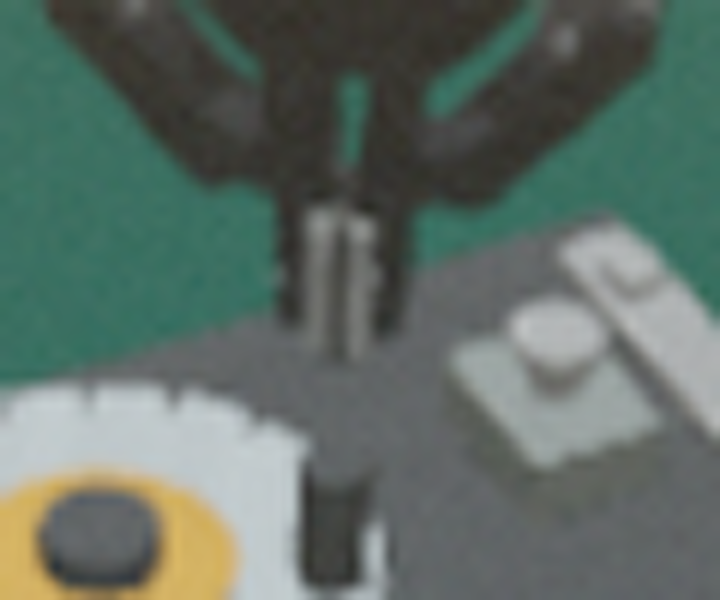

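The fingertip shows about 10 px (about 33 mm) higher than the stated TCP should, in both pictures, and there was no contact where I expected it. Before pushing I back off to a clear spot over the plate and probe downward to settle it.

```bash
python3 -m creep '[{"hand":0,"travel":[-1.8,-3.3,0],"angular":[0,0,0]},{"hand":0,"travel":[-3.6,-6.6,0],"angular":[0,0,0]},{"hand":0,"travel":[-3.6,-6.6,1],"angular":[0,0,0]},{"hand":0,"travel":[-3.6,-6.6,3.5],"angular":[0,0,0]},{"hand":0,"travel":[-3.6,-6.6,3.5],"angular":[0,0,0]},{"hand":0,"travel":[-3.6,-6.6,3.5],"angular":[0,0,0]},{"hand":0,"travel":[-3.6,-6.6,3.5],"angular":[0,0,0]}]'
python3 - <<'E'
from h import *
im=ctrl.get_image("scene"); s=ctrl.read_state()
print(s["eef_pos"],s["force"],s["clock"],project(im,s["eef_pos"]))
save(im,"s4.png",(260,130,350,200),8)
E
```

```text
clock: 6.95
eef_pos: [470.8, 110.5, 28.3]
tool_rot: [3.138, -0.003, 1.02]
force: [0.6, 0.8, 0.4]
width: -0.3
[470.81717611 110.41179029  28.38109198] [-0.04024988 -0.0342187  -0.47760034] 7.0 (np.float64(296.6520594666555), np.float64(182.5771585259745))
```

View pics/s4.png

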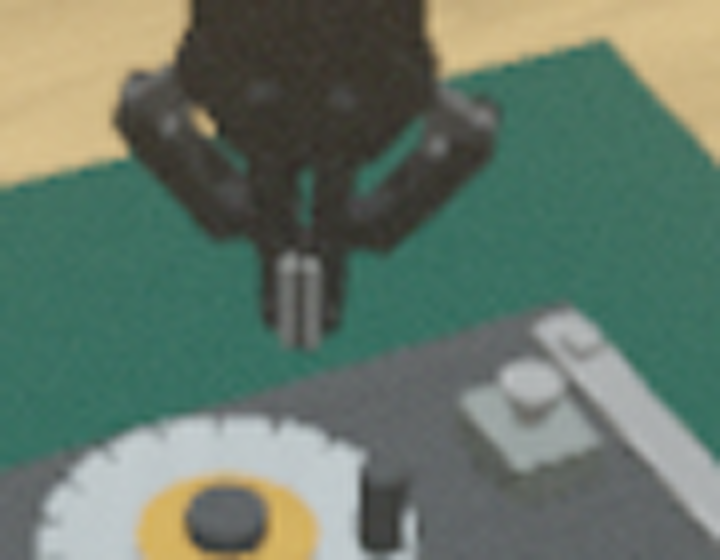

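Again the tip shows at (297.5,173.4) against an expected row of 182.6. I keep probing down gently.

```bash
python3 -m creep '[{"hand":0,"travel":[0,0,0.3],"angular":[0,0,0]},{"hand":0,"travel":[0,0,0.6],"angular":[0,0,0]},{"hand":0,"travel":[0,0,0.6],"angular":[0,0,0]}]'
python3 -m creep '[{"hand":0,"travel":[0,0,0.3],"angular":[0,0,0]},{"hand":0,"travel":[0,0,0.4],"angular":[0,0,0]},{"hand":0,"travel":[0,0,0.4],"angular":[0,0,0]}]'
python3 -m creep '[{"hand":0,"travel":[0,0,0.3],"angular":[0,0,0]},{"hand":0,"travel":[0,0,0.4],"angular":[0,0,0]},{"hand":0,"travel":[0,0,0.4],"angular":[0,0,0]}]'
```

```text
clock: 7.3
eef_pos: [470.8, 110.3, 22.2]
tool_rot: [3.138, -0.003, 1.02]
force: [0.5, 0.1, -0.3]
width: 0.1
clock: 7.6
eef_pos: [470.6, 110.2, 18.0]
tool_rot: [3.138, -0.003, 1.02]
force: [-0.4, 0.6, -0.8]
width: -0.0
clock: 7.9
eef_pos: [470.5, 110.2, 13.8]
tool_rot: [3.138, -0.003, 1.02]
force: [-0.2, -0.8, 0.4]
width: -0.3
```

```bash
for i in 1; do
python3 -m creep '[{"hand":0,"travel":[0,0,0.4],"angular":[0,0,0]},{"hand":0,"travel":[0,0,0.6],"angular":[0,0,0]},{"hand":0,"travel":[0,0,0.6],"angular":[0,0,0]}]'
python3 -m creep '[{"hand":0,"travel":[0,0,0.4],"angular":[0,0,0]},{"hand":0,"travel":[0,0,0.5],"angular":[0,0,0]},{"hand":0,"travel":[0,0,0.5],"angular":[0,0,0]}]'
python3 -m creep '[{"hand":0,"travel":[0,0,0.2],"angular":[0,0,0]},{"hand":0,"travel":[0,0,0.4],"angular":[0,0,0]},{"hand":0,"travel":[0,0,0.4],"angular":[0,0,0]}]'
done
python3 - <<'E'
from h import *
im=ctrl.get_image("scene"); s=ctrl.read_state()
print(s["eef_pos"],s["force"],s["clock"],project(im,s["eef_pos"]))
save(im,"s5.png",(260,130,350,200),8)
E
```

```text
clock: 8.2
eef_pos: [470.2, 110.1, 7.4]
tool_rot: [3.139, -0.002, 1.02]
force: [0.0, -0.4, 0.1]
width: 0.0
clock: 8.5
eef_pos: [470.1, 110.1, 2.2]
tool_rot: [3.139, -0.002, 1.02]
force: [-0.3, -0.0, -1.6]
width: -0.2
clock: 8.8
eef_pos: [469.9, 110.0, -2.1]
tool_rot: [3.139, -0.002, 1.021]
force: [-0.6, -0.3, -0.7]
width: -0.1
[469.95313094 110.07971456  -1.97111649] [-0.14153493 -0.13264873 -0.48038198] 8.85 (np.float64(296.27782736328123), np.float64(190.77350113748295))
```

View pics/s5.png

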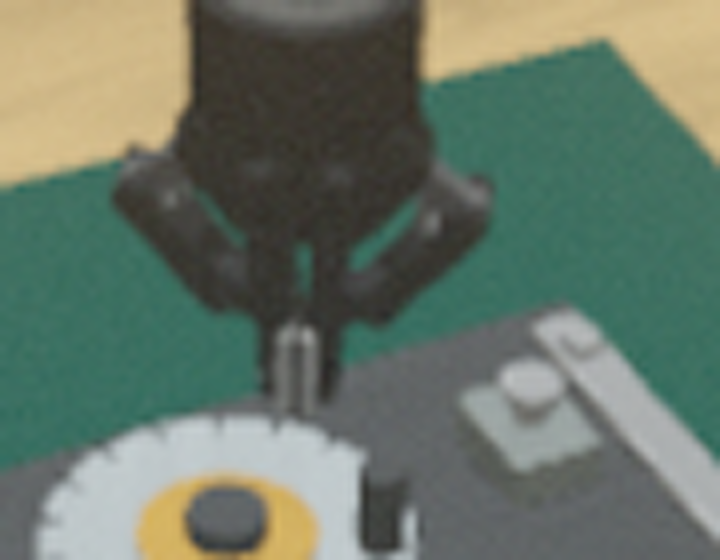

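The stated z is now below the table with no contact, so the reading is offset in z. I probe on to the plate to measure the offset.

```bash
python3 -m creep '[{"hand":0,"travel":[0,0,0.4],"angular":[0,0,0]},{"hand":0,"travel":[0,0,0.6],"angular":[0,0,0]},{"hand":0,"travel":[0,0,0.6],"angular":[0,0,0]}]'
python3 -m creep '[{"hand":0,"travel":[0,0,0.2],"angular":[0,0,0]},{"hand":0,"travel":[0,0,0.3],"angular":[0,0,0]},{"hand":0,"travel":[0,0,0.3],"angular":[0,0,0]}]'
python3 -m creep '[{"hand":0,"travel":[0,0,0.2],"angular":[0,0,0]},{"hand":0,"travel":[0,0,0.2],"angular":[0,0,0]},{"hand":0,"travel":[0,0,0.2],"angular":[0,0,0]}]'
python3 -m creep '[{"hand":0,"travel":[0,0,0.2],"angular":[0,0,0]},{"hand":0,"travel":[0,0,0.2],"angular":[0,0,0]},{"hand":0,"travel":[0,0,0.2],"angular":[0,0,0]}]'
python3 -m creep '[{"hand":0,"travel":[0,0,0.2],"angular":[0,0,0]},{"hand":0,"travel":[0,0,0.2],"angular":[0,0,0]},{"hand":0,"travel":[0,0,0.2],"angular":[0,0,0]}]'
```

```text
clock: 9.15
eef_pos: [469.7, 110.0, -8.3]
tool_rot: [3.14, -0.001, 1.021]
force: [-1.0, 0.1, -0.6]
width: 0.1
clock: 9.45
eef_pos: [469.6, 110.0, -11.5]
tool_rot: [3.14, -0.001, 1.021]
force: [0.6, 0.4, 0.3]
width: -0.0
clock: 9.75
eef_pos: [469.6, 110.0, -13.5]
tool_rot: [3.14, -0.001, 1.021]
force: [0.7, 0.2, -0.9]
width: -0.2
clock: 10.05
eef_pos: [469.6, 109.9, -15.6]
tool_rot: [3.14, -0.001, 1.021]
force: [0.2, 0.3, 0.5]
width: 0.2
clock: 10.35
eef_pos: [469.5, 109.9, -17.6]
tool_rot: [3.14, -0.0, 1.021]
force: [-0.6, 0.6, 0.8]
width: -0.5
```

```bash
python3 -m creep '[{"hand":0,"travel":[0,0,0.2],"angular":[0,0,0]},{"hand":0,"travel":[0,0,0.2],"angular":[0,0,0]},{"hand":0,"travel":[0,0,0.2],"angular":[0,0,0]}]'
python3 -m creep '[{"hand":0,"travel":[0,0,0.2],"angular":[0,0,0]},{"hand":0,"travel":[0,0,0.2],"angular":[0,0,0]},{"hand":0,"travel":[0,0,0.2],"angular":[0,0,0]}]'
python3 -m creep '[{"hand":0,"travel":[0,0,0.2],"angular":[0,0,0]},{"hand":0,"travel":[0,0,0.2],"angular":[0,0,0]},{"hand":0,"travel":[0,0,0.2],"angular":[0,0,0]}]'
python3 - <<'E'
from h import *
im=ctrl.get_image("scene"); s=ctrl.read_state()
print(s["eef_pos"],s["force"],s["clock"],project(im,s["eef_pos"]))
save(im,"s6.png",(260,140,350,210),8)
E
```

```text
clock: 10.65
eef_pos: [469.4, 109.9, -19.7]
tool_rot: [3.14, -0.0, 1.021]
force: [-0.8, 0.3, 1.2]
width: -0.2
clock: 10.95
eef_pos: [469.6, 109.9, -19.9]
tool_rot: [3.138, -0.001, 1.021]
force: [-4.6, -0.9, 23.3]
width: -0.0
clock: 11.25
eef_pos: [469.6, 109.9, -19.9]
tool_rot: [3.136, -0.001, 1.022]
force: [-4.6, -0.4, 24.5]
width: 0.3
[469.6071703  109.82004384 -19.93033442] [-3.86310645 -1.70040308 26.20179016] 11.3 (np.float64(296.0653058115662), np.float64(195.53698205232578))
```

View pics/s6.png

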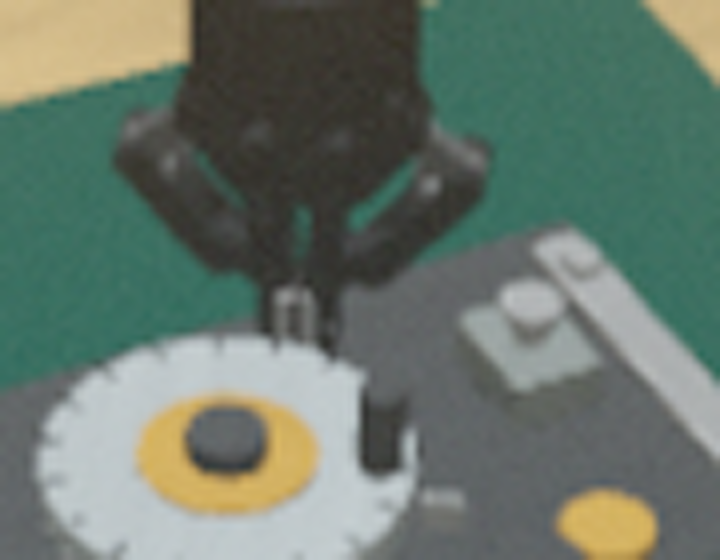

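Contact with the plate (top 20 mm) came at a stated z of −20, with 24 N. So the true height is stated z + 40, which agrees with the ~11–12 px image offset, and xy is consistent. Now I lift, return behind the peg at a true z of about 63 (stated 23), and approach to contact.

```bash
python3 -m creep '[{"hand":0,"travel":[0,0,-4.3],"angular":[0,0,0]},{"hand":0,"travel":[0,0,-4.4],"angular":[0,0,0]},{"hand":0,"travel":[1.8,2.4,-4.4],"angular":[0,0,0]},{"hand":0,"travel":[3.6,4.8,-4.3],"angular":[0,0,0]},{"hand":0,"travel":[3.6,4.8,-4.3],"angular":[0,0,0]},{"hand":0,"travel":[3.6,4.8,-4.3],"angular":[0,0,0]}]'
python3 -m creep '[{"hand":0,"travel":[0,0.3,0],"angular":[0,0,0]},{"hand":0,"travel":[0,0.4,0],"angular":[0,0,0]},{"hand":0,"travel":[0,0.4,0],"angular":[0,0,0]}]'
python3 -m creep '[{"hand":0,"travel":[0,0.2,0],"angular":[0,0,0]},{"hand":0,"travel":[0,0.2,0],"angular":[0,0,0]},{"hand":0,"travel":[0,0.2,0],"angular":[0,0,0]}]'
python3 -m creep '[{"hand":0,"travel":[0,0.2,0],"angular":[0,0,0]},{"hand":0,"travel":[0,0.2,0],"angular":[0,0,0]},{"hand":0,"travel":[0,0.2,0],"angular":[0,0,0]}]'
```

```text
clock: 11.9
eef_pos: [528.9, 115.3, 22.8]
tool_rot: [3.137, -0.0, 1.021]
force: [-1.3, -0.0, 0.1]
width: 0.1
clock: 12.2
eef_pos: [531.8, 112.9, 22.7]
tool_rot: [3.137, 0.001, 1.021]
force: [0.3, 0.8, 1.1]
width: 0.5
clock: 12.5
eef_pos: [533.4, 111.8, 22.8]
tool_rot: [3.137, 0.001, 1.021]
force: [-0.5, -0.3, -0.2]
width: -0.2
clock: 12.8
eef_pos: [535.2, 110.7, 22.8]
tool_rot: [3.137, 0.001, 1.021]
force: [-0.0, 0.1, 1.1]
width: 0.3
```

```bash
python3 -m creep '[{"hand":0,"travel":[0,0.2,0],"angular":[0,0,0]},{"hand":0,"travel":[0,0.2,0],"angular":[0,0,0]},{"hand":0,"travel":[0,0.2,0],"angular":[0,0,0]}]'
python3 -m creep '[{"hand":0,"travel":[0,0.2,0],"angular":[0,0,0]},{"hand":0,"travel":[0,0.2,0],"angular":[0,0,0]},{"hand":0,"travel":[0,0.2,0],"angular":[0,0,0]}]'
python3 -m creep '[{"hand":0,"travel":[0,0.2,0],"angular":[0,0,0]},{"hand":0,"travel":[0,0.2,0],"angular":[0,0,0]},{"hand":0,"travel":[0,0.2,0],"angular":[0,0,0]}]'
```

```text
clock: 13.1
eef_pos: [537.0, 109.6, 22.8]
tool_rot: [3.137, 0.001, 1.021]
force: [0.0, -0.4, 0.5]
width: -0.4
clock: 13.4
eef_pos: [538.5, 109.0, 22.8]
tool_rot: [3.137, 0.0, 1.021]
force: [-0.7, 1.9, 0.1]
width: 0.1
clock: 13.7
eef_pos: [539.8, 108.4, 22.8]
tool_rot: [3.138, 0.0, 1.021]
force: [-3.1, 2.1, 1.2]
width: -0.2
```

Contact came about where expected, at TCP (537.6, 109.3). A helper now computes the arc poses.

```bash
cat > plan.py <<'E'
import sys
from h import *
C=np.array([528,57.5]); th0=58.6
def pose(d):
    a=np.radians(th0-d); r=np.array([np.cos(a),np.sin(a)]); t=np.array([r[1],-r[0]])
    return C+49.8*r-18.5*t, th0-d
s=ctrl.read_state(); p=s["eef_pos"][:2]; y=s["tool_rot"][2]; ex=np.array([np.cos(y),np.sin(y)]); ey=np.array([ex[1],-ex[0]])
a=np.degrees(np.arctan2(*(p+18.5*ey-C)[::-1])); F=s["force"][:2]
print("t",round(s["clock"],2),"finger d",round(th0-a,1),"r",round(np.hypot(*(p+18.5*ey-C)),1),"Ftan",round(F@ey,1),"Frad",round(F@ex,1),"z",round(s["eef_pos"][2],1))
for d in map(float,sys.argv[1:]):
    q,yd=pose(d); print(d,"travel cm",np.round(np.array([(q-p)@ex,(q-p)@ey])/10,2),"ang",round(np.degrees(y)-yd,1))
E
python3 plan.py 5 8 11 13 15 20
```

```text
t 13.7 finger d 2.3 r 49.6 Ftan -3.8 Frad 0.2 z 22.8
5.0 travel cm [0.16 0.24] ang 4.9
8.0 travel cm [0.23 0.51] ang 7.9
11.0 travel cm [0.28 0.78] ang 10.9
13.0 travel cm [0.31 0.96] ang 12.9
15.0 travel cm [0.33 1.15] ang 14.9
20.0 travel cm [0.35 1.61] ang 19.9
```

```bash
python3 -m creep '[{"hand":0,"travel":[0.16,0.24,0],"angular":[0,0,5]},{"hand":0,"travel":[0.2,0.38,0],"angular":[0,0,6.5]},{"hand":0,"travel":[0.23,0.51,0],"angular":[0,0,8]},{"hand":0,"travel":[0.23,0.51,0],"angular":[0,0,8]}]'; python3 plan.py 11 13 15
```

```text
clock: 14.1
eef_pos: [545.8, 107.2, 22.7]
tool_rot: [3.137, -0.0, 0.882]
force: [-0.7, 0.4, -0.6]
width: 0.1
t 14.1 finger d 8.8 r 49.7 Ftan -0.8 Frad -0.1 z 22.7
11.0 travel cm [0.1  0.19] ang 2.9
13.0 travel cm [0.15 0.37] ang 4.9
15.0 travel cm [0.2  0.55] ang 6.9
```

```bash
cat > chk.py <<'E'
from h import *
C=np.array([528,57.5])
im=ctrl.get_image("scene")
for c in("scene",):
  for r in ctrl.spot_point(c,"peg_top")[:2]:
    p=np.array(r["at"]); d=p[:2]-C; print(c,np.round(p,1),round(r["confidence"],2),"dial",round(58.6-np.degrees(np.arctan2(d[1],d[0])),1),"r",round(np.hypot(*d),1))
for k in range(6):
    a=np.radians(58.6-20*k); print(k,np.round(project(im,(C[0]+50*np.cos(a),C[1]+50*np.sin(a),78)),1),end=' ')
r=ctrl.regions_of("scene","peg_top")
if r: v,u=np.nonzero(r[0]["region"]); print("\nregion top/mean",u.mean(),v.min(),len(u),r[0]["confidence"])
print(ctrl.read_state()["clock"])
E
python3 chk.py
```

```text
scene [555.9  96.9  77.7] 0.69 dial 3.9 r 48.3
0 [306.4 187.7] 1 [304.4 191.9] 2 [300.3 195.4] 3 [294.4 197.8] 4 [287.6 198.7] 5 [280.7 198.1] 
region top/mean 288.046403712297 183 1293 0.91
14.25
```

Run:
```python
from h import *
im=ctrl.get_image("scene"); save(im,"s7.png",(260,160,340,220),10)
```

```text
(no output)
```

View pics/s7.png

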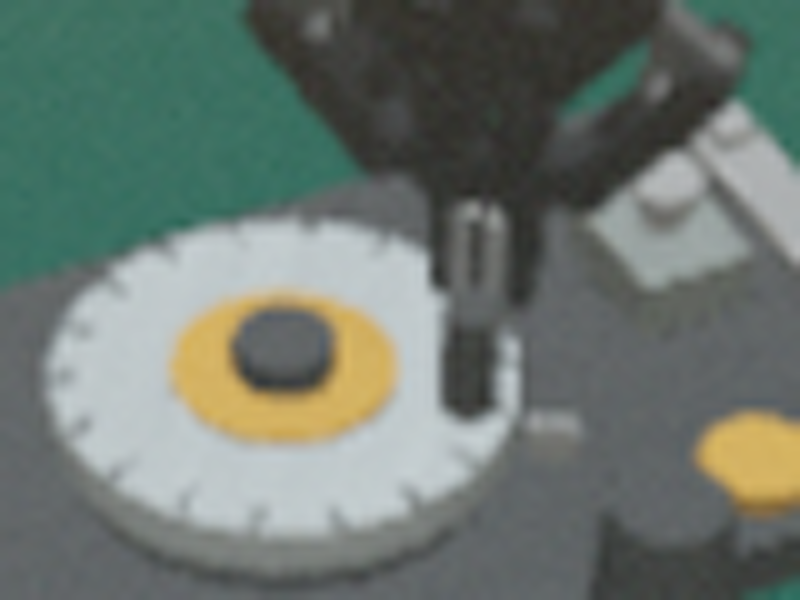

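The picture shows the peg still against the finger, with its base at (468,415), about 8–9° turned. That is near the half-way balance, so it hasn't snapped yet. I push on a little.

```bash
python3 -m creep '[{"hand":0,"travel":[0.05,0.1,0],"angular":[0,0,1.5]},{"hand":0,"travel":[0.1,0.19,0],"angular":[0,0,3]},{"hand":0,"travel":[0.12,0.28,0],"angular":[0,0,4]},{"hand":0,"travel":[0.12,0.28,0],"angular":[0,0,4]},{"hand":0,"travel":[0.12,0.28,0],"angular":[0,0,4]},{"hand":0,"travel":[0.12,0.28,0],"angular":[0,0,4]}]'; python3 plan.py 15 17 20 22; python3 chk.py
```

```text
clock: 14.9
eef_pos: [549.2, 106.1, 22.9]
tool_rot: [3.137, -0.001, 0.812]
force: [0.2, -0.8, 0.8]
width: 0.2
t 14.9 finger d 12.5 r 49.9 Ftan 0.7 Frad -0.5 z 22.9
15.0 travel cm [0.08 0.22] ang 2.9
17.0 travel cm [0.13 0.39] ang 4.9
20.0 travel cm [0.2  0.66] ang 7.9
22.0 travel cm [0.24 0.85] ang 9.9
scene [563.1  91.1  78.1] 0.84 dial 14.9 r 48.6
0 [306.4 187.7] 1 [304.4 191.9] 2 [300.3 195.4] 3 [294.4 197.8] 4 [287.6 198.7] 5 [280.7 198.1] 
region top/mean 287.69031781226903 182 1353 0.73
15.05
```

```bash
python3 -m creep '[{"hand":0,"travel":[0.08,0.22,0],"angular":[0,0,3]},{"hand":0,"travel":[0.13,0.39,0],"angular":[0,0,5]},{"hand":0,"travel":[0.13,0.39,0],"angular":[0,0,5]},{"hand":0,"travel":[0.13,0.39,0],"angular":[0,0,5]}]'; python3 plan.py 17 20 22 24;
python3 -m creep '[{"hand":0,"travel":[0.02,0.2,0],"angular":[0,0,2]},{"hand":0,"travel":[0.02,0.2,0],"angular":[0,0,2]},{"hand":0,"travel":[0.02,0.2,0],"angular":[0,0,2]}]'; python3 plan.py 20 22
python3 -m creep '[{"hand":0,"travel":[0.02,0.2,0],"angular":[0,0,2]},{"hand":0,"travel":[0.02,0.2,0],"angular":[0,0,2]},{"hand":0,"travel":[0.02,0.2,0],"angular":[0,0,2]}]'; python3 plan.py 20 22 25 28 30 32 33
```

```text
clock: 15.45
eef_pos: [552.9, 104.4, 22.8]
tool_rot: [3.137, -0.001, 0.725]
force: [-0.4, 0.6, -0.5]
width: 0.2
t 15.45 finger d 16.9 r 49.7 Ftan -0.7 Frad 0.0 z 22.8
17.0 travel cm [0.01 0.01] ang -0.0
20.0 travel cm [0.1  0.27] ang 3.0
22.0 travel cm [0.15 0.45] ang 5.0
24.0 travel cm [0.19 0.63] ang 7.0
clock: 15.75
eef_pos: [554.4, 103.0, 22.9]
tool_rot: [3.137, -0.002, 0.69]
force: [0.2, 0.7, -0.3]
width: 0.2
t 15.75 finger d 19.3 r 49.3 Ftan -0.3 Frad 0.6 z 22.9
20.0 travel cm [0.08 0.06] ang 1.0
22.0 travel cm [0.14 0.24] ang 3.0
clock: 16.05
eef_pos: [555.6, 102.3, 22.9]
tool_rot: [3.138, -0.002, 0.656]
force: [-1.6, 2.4, 0.5]
width: -0.2
t 16.05 finger d 20.8 r 49.2 Ftan -2.8 Frad 0.2 z 22.9
20.0 travel cm [ 0.02 -0.07] ang -1.0
22.0 travel cm [0.09 0.1 ] ang 1.0
25.0 travel cm [0.17 0.37] ang 4.0
28.0 travel cm [0.25 0.64] ang 7.0
30.0 travel cm [0.29 0.82] ang 9.0
32.0 travel cm [0.32 1.  ] ang 11.0
33.0 travel cm [0.33 1.09] ang 12.0
```

Force came back at d≈20, so click 1 is confirmed. Second click next.

```bash
python3 -m creep '[{"hand":0,"travel":[0.12,0.2,0],"angular":[0,0,2]},{"hand":0,"travel":[0.17,0.37,0],"angular":[0,0,4]},{"hand":0,"travel":[0.25,0.64,0],"angular":[0,0,7]},{"hand":0,"travel":[0.29,0.82,0],"angular":[0,0,9]},{"hand":0,"travel":[0.32,1.0,0],"angular":[0,0,11]},{"hand":0,"travel":[0.32,1.0,0],"angular":[0,0,11]},{"hand":0,"travel":[0.32,1.0,0],"angular":[0,0,11]},{"hand":0,"travel":[0.32,1.0,0],"angular":[0,0,11]}]'; python3 plan.py 35 37 39 41; python3 chk.py
```

```text
clock: 16.85
eef_pos: [564.5, 96.1, 22.9]
tool_rot: [3.138, -0.003, 0.464]
force: [0.4, 0.2, 0.9]
width: -0.1
t 16.85 finger d 32.4 r 49.9 Ftan -0.0 Frad 0.4 z 22.9
35.0 travel cm [0.08 0.23] ang 3.0
37.0 travel cm [0.13 0.41] ang 5.0
39.0 travel cm [0.18 0.59] ang 7.0
41.0 travel cm [0.22 0.77] ang 9.0
scene [574.1  75.7  74.3] 0.87 dial 37.1 r 49.6
0 [306.4 187.7] 1 [304.4 191.9] 2 [300.3 195.4] 3 [294.4 197.8] 4 [287.6 198.7] 5 [280.7 198.1] 
region top/mean 287.0 183 1278 0.75
17.0
```

Click 2 is done: zero force, and the network puts the dial at about 37–40°. Next I find contact near 40 and push on to 52.

```bash
python3 -m creep '[{"hand":0,"travel":[0.13,0.41,0],"angular":[0,0,5]},{"hand":0,"travel":[0.18,0.59,0],"angular":[0,0,7]},{"hand":0,"travel":[0.22,0.77,0],"angular":[0,0,9]},{"hand":0,"travel":[0.22,0.77,0],"angular":[0,0,9]},{"hand":0,"travel":[0.22,0.77,0],"angular":[0,0,9]}]'; python3 plan.py 45 48 50 52
```

```text
clock: 17.5
eef_pos: [569.5, 91.0, 23.0]
tool_rot: [3.139, -0.003, 0.309]
force: [-1.0, 2.5, -0.2]
width: 0.1
t 17.5 finger d 39.9 r 49.7 Ftan -2.6 Frad -0.2 z 23.0
45.0 travel cm [0.13 0.45] ang 4.1
48.0 travel cm [0.2  0.71] ang 7.1
50.0 travel cm [0.24 0.9 ] ang 9.1
52.0 travel cm [0.27 1.08] ang 11.1
```

```bash
python3 -m creep '[{"hand":0,"travel":[0.08,0.25,0],"angular":[0,0,2]},{"hand":0,"travel":[0.13,0.45,0],"angular":[0,0,4]},{"hand":0,"travel":[0.2,0.71,0],"angular":[0,0,7]},{"hand":0,"travel":[0.24,0.9,0],"angular":[0,0,9]},{"hand":0,"travel":[0.27,1.08,0],"angular":[0,0,11]},{"hand":0,"travel":[0.27,1.08,0],"angular":[0,0,11]},{"hand":0,"travel":[0.27,1.08,0],"angular":[0,0,11]},{"hand":0,"travel":[0.27,1.08,0],"angular":[0,0,11]}]'; python3 plan.py 57 59 61; python3 chk.py
```

```text
clock: 18.3
eef_pos: [575.4, 81.3, 23.0]
tool_rot: [3.14, -0.004, 0.117]
force: [-0.4, 0.0, 0.7]
width: -0.2
t 18.3 finger d 52.4 r 49.8 Ftan -0.1 Frad -0.4 z 23.0
57.0 travel cm [0.14 0.41] ang 5.1
59.0 travel cm [0.19 0.59] ang 7.1
61.0 travel cm [0.23 0.77] ang 9.1
scene [575.5  57.1  77.5] 0.58 dial 59.1 r 47.5
scene [527.2 355.4   0.7] 0.27 dial -31.6 r 297.9
0 [306.4 187.7] 1 [304.4 191.9] 2 [300.3 195.4] 3 [294.4 197.8] 4 [287.6 198.7] 5 [280.7 198.1] 
region top/mean 286.06271777003485 183 1148 0.88
18.45
```

Click 3 is done (network 59°). Now the fourth, gently: contact first, then go to about 71 and check.

```bash
python3 -m creep '[{"hand":0,"travel":[0.14,0.41,0],"angular":[0,0,5]},{"hand":0,"travel":[0.19,0.59,0],"angular":[0,0,7]},{"hand":0,"travel":[0.23,0.77,0],"angular":[0,0,9]},{"hand":0,"travel":[0.23,0.77,0],"angular":[0,0,9]},{"hand":0,"travel":[0.23,0.77,0],"angular":[0,0,9]}]'; python3 plan.py 65 68 70 72
```

```text
clock: 18.95
eef_pos: [578.3, 75.1, 23.0]
tool_rot: [3.141, -0.004, -0.039]
force: [-0.4, 3.0, 0.3]
width: -0.3
t 18.95 finger d 59.6 r 49.6 Ftan -3.0 Frad -0.5 z 23.0
65.0 travel cm [0.14 0.47] ang 4.2
68.0 travel cm [0.21 0.74] ang 7.2
70.0 travel cm [0.25 0.92] ang 9.2
72.0 travel cm [0.28 1.1 ] ang 11.2
```

```bash
python3 -m creep '[{"hand":0,"travel":[0.08,0.25,0],"angular":[0,0,2]},{"hand":0,"travel":[0.14,0.47,0],"angular":[0,0,4]},{"hand":0,"travel":[0.18,0.6,0],"angular":[0,0,5.5]},{"hand":0,"travel":[0.21,0.74,0],"angular":[0,0,7]},{"hand":0,"travel":[0.25,0.92,0],"angular":[0,0,9]},{"hand":0,"travel":[0.27,1.05,0],"angular":[0,0,10.5]},{"hand":0,"travel":[0.27,1.05,0],"angular":[0,0,10.5]},{"hand":0,"travel":[0.27,1.05,0],"angular":[0,0,10.5]}]'; python3 plan.py 68 74; python3 chk.py
```

```text
clock: 19.75
eef_pos: [580.7, 64.0, 23.0]
tool_rot: [3.142, -0.004, -0.222]
force: [-0.2, 0.7, 0.1]
width: -0.1
t 19.75 finger d 72.0 r 50.0 Ftan -0.7 Frad -0.3 z 23.0
68.0 travel cm [-0.13 -0.34] ang -3.3
74.0 travel cm [0.06 0.18] ang 2.7
scene [573.2  39.7  80. ] 0.84 dial 80.1 r 48.6
scene [464.2 -69.9  23.3] 0.52 dial 175.2 r 142.5
0 [306.4 187.7] 1 [304.4 191.9] 2 [300.3 195.4] 3 [294.4 197.8] 4 [287.6 198.7] 5 [280.7 198.1] 
region top/mean 285.7161410018553 183 1078 0.66
19.9
```

The network puts the dial at 80.1° with zero force. I back off, lift, and check with a picture.

```bash
python3 -m creep '[{"hand":0,"travel":[0,-1.5,0],"angular":[0,0,0]},{"hand":0,"travel":[0,-2,0],"angular":[0,0,0]},{"hand":0,"travel":[0,-2,-3],"angular":[0,0,0]},{"hand":0,"travel":[0,-2,-7],"angular":[0,0,0]},{"hand":0,"travel":[0,-2,-7],"angular":[0,0,0]},{"hand":0,"travel":[0,-2,-7],"angular":[0,0,0]}]'; python3 chk.py
python3 - <<'E'
from h import *
im=ctrl.get_image("scene"); save(im,"s8.png",(250,150,350,225),8)
for t in("dial_centre","lock_top"):
  for r in ctrl.spot_point("scene",t)[:1]:print(t,np.round(r["at"],1),round(r["confidence"],2))
for P in [(508.8,178.5,56),(528,57.5,44)]: print(project(im,P))
s=ctrl.read_state();print(s["eef_pos"])
y=s["tool_rot"][2];d=np.array([508.8,178.5])-s["eef_pos"][:2];print(d@[np.cos(y),np.sin(y)],d@[np.sin(y),-np.cos(y)])
E
```

```text
clock: 20.5
eef_pos: [585.6, 85.1, 94.1]
tool_rot: [-3.14, -0.006, -0.221]
force: [-0.7, -0.8, 0.4]
width: 0.3
scene [571.2  38.6  78.6] 0.9 dial 82.2 r 47.2
scene [529.1  56.1  45.7] 0.56 dial 110.4 r 1.8
0 [306.4 187.7] 1 [304.4 191.9] 2 [300.3 195.4] 3 [294.4 197.8] 4 [287.6 198.7] 5 [280.7 198.1] 
region top/mean 288.29624170965366 182 1357 0.66
20.65
dial_centre [528.   58.1  45.4] 0.6
lock_top [529.6  59.4  21.3] 0.53
(np.float64(325.4824719099016), np.float64(176.6418722695376))
(np.float64(287.0660402776899), np.float64(195.79168412247162))
[584.04919847  84.01285915  91.99969794]
-94.1845565457229 -75.62758071281527
```

View pics/s8.png

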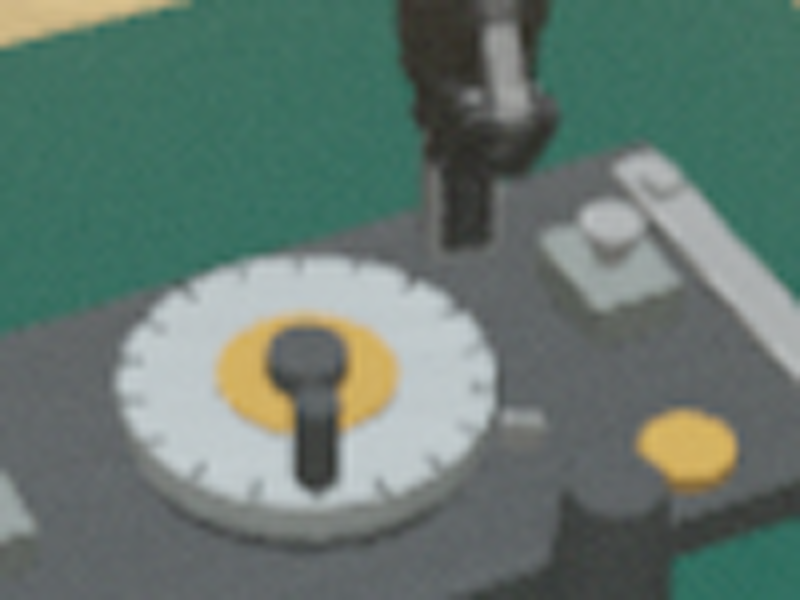

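Shown: the peg is at about (317,410) in the crop, full image (289.6,201), which matches the predicted fourth detent. The lock button is at (611,225), which matches its estimate. Now I go above the lock and press.

```bash
python3 -m creep '[{"hand":0,"travel":[-4.7,-3.8,0],"angular":[0,0,0]},{"hand":0,"travel":[-9.4,-7.6,0],"angular":[0,0,0]},{"hand":0,"travel":[-9.4,-7.6,0],"angular":[0,0,0]},{"hand":0,"travel":[-9.4,-7.6,4],"angular":[0,0,0]},{"hand":0,"travel":[-9.4,-7.6,6.8],"angular":[0,0,0]},{"hand":0,"travel":[-9.4,-7.6,6.8],"angular":[0,0,0]},{"hand":0,"travel":[-9.4,-7.6,6.8],"angular":[0,0,0]},{"hand":0,"travel":[-9.4,-7.6,6.8],"angular":[0,0,0]}]'
```

```text
clock: 21.6
eef_pos: [510.3, 179.0, 24.9]
tool_rot: [-3.141, -0.004, -0.222]
force: [0.5, 0.5, 0.6]
width: 0.1
```

```bash
python3 -m creep '[{"hand":0,"travel":[-0.1,0,0.3],"angular":[0,0,0]},{"hand":0,"travel":[-0.1,0,0.6],"angular":[0,0,0]},{"hand":0,"travel":[-0.1,0,0.6],"angular":[0,0,0]}]'
python3 -m creep '[{"hand":0,"travel":[0,0,0.2],"angular":[0,0,0]},{"hand":0,"travel":[0,0,0.3],"angular":[0,0,0]},{"hand":0,"travel":[0,0,0.3],"angular":[0,0,0]}]'
python3 -m creep '[{"hand":0,"travel":[0,0,0.2],"angular":[0,0,0]},{"hand":0,"travel":[0,0,0.3],"angular":[0,0,0]},{"hand":0,"travel":[0,0,0.3],"angular":[0,0,0]}]'
python3 -m creep '[{"hand":0,"travel":[0,0,0.2],"angular":[0,0,0]},{"hand":0,"travel":[0,0,0.3],"angular":[0,0,0]},{"hand":0,"travel":[0,0,0.3],"angular":[0,0,0]}]'
```

```text
clock: 21.9
eef_pos: [509.5, 179.2, 19.1]
tool_rot: [-3.14, -0.004, -0.222]
force: [0.8, -0.2, -0.2]
width: -0.3
clock: 22.2
eef_pos: [509.5, 179.2, 16.1]
tool_rot: [-3.14, -0.004, -0.222]
force: [0.1, -0.7, -0.2]
width: 0.1
clock: 22.5
eef_pos: [509.6, 179.1, 13.3]
tool_rot: [-3.141, -0.004, -0.223]
force: [-1.2, 0.6, 4.1]
width: -0.3
clock: 22.8
eef_pos: [509.6, 179.1, 10.5]
tool_rot: [-3.141, -0.004, -0.222]
force: [-1.3, 0.7, 4.1]
width: -0.2
```

The button is sliding. Pressing on to the stop.

```bash
python3 -m creep '[{"hand":0,"travel":[0,0,0.3],"angular":[0,0,0]},{"hand":0,"travel":[0,0,0.3],"angular":[0,0,0]}]'
python3 -m creep '[{"hand":0,"travel":[0,0,0.2],"angular":[0,0,0]},{"hand":0,"travel":[0,0,0.2],"angular":[0,0,0]},{"hand":0,"travel":[0,0,0.2],"angular":[0,0,0]}]'
python3 -m creep '[{"hand":0,"travel":[0,0,0.2],"angular":[0,0,0]},{"hand":0,"travel":[0,0,0.2],"angular":[0,0,0]},{"hand":0,"travel":[0,0,0.2],"angular":[0,0,0]}]'
```

```text
clock: 23.0
eef_pos: [509.5, 179.1, 7.5]
tool_rot: [-3.141, -0.004, -0.222]
force: [-1.2, -0.9, 3.3]
width: -0.2
clock: 23.3
eef_pos: [509.7, 179.1, 7.0]
tool_rot: [-3.141, -0.005, -0.222]
force: [-4.1, -1.3, 17.1]
width: -0.4
clock: 23.6
eef_pos: [509.7, 179.1, 7.0]
tool_rot: [-3.141, -0.006, -0.222]
force: [-4.8, -1.6, 22.4]
width: 0.2
```

It's on the stop at stated z 7.0, which is 47 mm true. I lift off and do the last check.

```bash
python3 -m creep '[{"hand":0,"travel":[0,0,-4],"angular":[0,0,0]},{"hand":0,"travel":[0,0,-9],"angular":[0,0,0]},{"hand":0,"travel":[0,0,-13],"angular":[0,0,0]},{"hand":0,"travel":[0,0,-13],"angular":[0,0,0]},{"hand":0,"travel":[0,0,-13],"angular":[0,0,0]},{"hand":0,"travel":[0,0,-13],"angular":[0,0,0]},{"hand":0,"travel":[0,0,-13],"angular":[0,0,0]}]'; python3 chk.py
python3 - <<'E'
from h import *
im=ctrl.get_image("scene"); save(im,"s9.png",(180,140,400,305),3.6)
E
```

```text
clock: 24.3
eef_pos: [507.8, 178.7, 135.4]
tool_rot: [3.141, -0.003, -0.222]
force: [-0.2, 0.0, -0.2]
width: 0.1
scene [572.5  42.1  81.2] 0.66 dial 77.7 r 47.1
0 [306.4 187.7] 1 [304.4 191.9] 2 [300.3 195.4] 3 [294.4 197.8] 4 [287.6 198.7] 5 [280.7 198.1] 
region top/mean 287.9621099554235 183 1346 0.97
24.45
```

View pics/s9.png

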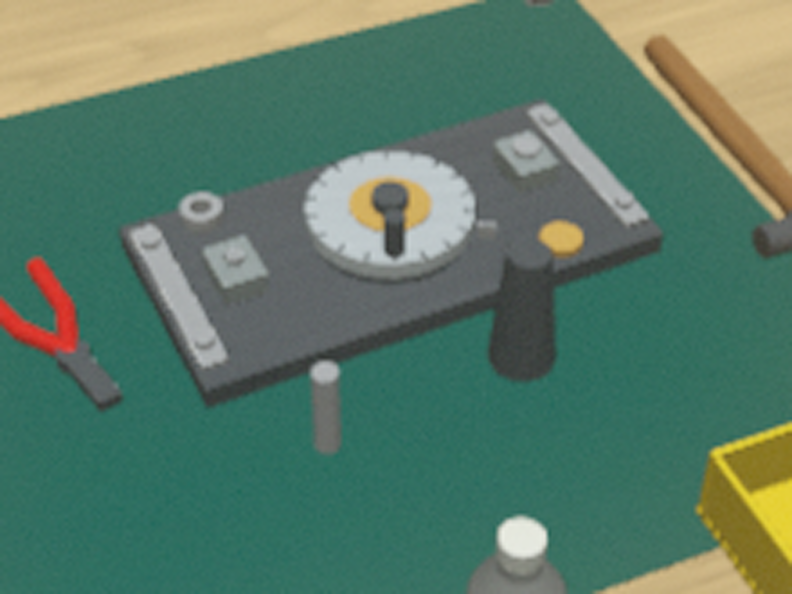

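Shown: the peg is at (395,225) in the fourth detent, the button at (526,146) now sits low on its block, the visible loose parts are where they were, and the arm is clear. Handing in.

```bash
python3 -c "from cell import ctrl; print(ctrl.finish_job())"
```

```text
the job is handed in; nothing more can be done
None
```

I pushed the dial's peg round four clicks clockwise with the shut fingertips. I then pressed the lock pin down to its stop, lifted clear and handed the job in at about 24.5 s of the 54 s allowed; no verdict was reported.

**Dial:** I felt the pushing force return at about 20°, 40° and 60° as I started each new click. After the fourth click the network's peg position gave 78 to 82° (the target is 80°), and the pictures match the fourth detent. Readings along the way never went past the fourth click.

**Lock pin:** it slid down with about 4 N (6 N was stated) and stopped hard at 22 N. The fingertip was then at 47 mm, the height given for fully down. The last picture shows the button low on its block.

**Loose parts:** in the last picture the blank, collar, mandrel and punch, and what shows of the pliers and hammer, look unmoved. I did not measure them again. The beech block was outside that last crop, but the arm never went near it.

**Disagreements:**
- **Tool height:** the stated TCP height was 40 mm lower than the real one. It showed as a roughly 11-pixel offset in the pictures. I confirmed it by pressing lightly on the bare plate (about 24 N) and corrected for it from then on.
- **First approach:** because of that offset, my first approach to the peg passed above it without touching.
- **Networks:** they gave a few wrong finds, such as the lock pin's top placed at the dial; I ignored those.

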